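# Load the diya carrier and slide it to the aarti station

### The arm

A 6-joint arm with a two-finger parallel gripper is mounted at the origin on the work surface. World frame = base frame: x ahead of the robot, y to its left, z up, the work surface at z = 0. Lengths are in m, angles in degrees, forces in N, time in s.
With the tool pointing down it reaches from about 0.35 to 0.875 m from the base axis. Payload 4.2 kg.
Tool frame: the origin (TCP) lies on the centre line of the jaws, within the pads' length; the fingertips stand r.tip_extent ahead of it and the grasp point (between the pads) lies 11 mm behind it (r.tip_extent is the distance from the TCP to the fingertips, in m); z points along the fingers, y is the line along which they close (so a half turn about z gives the same grasp; the last joint's range is limited). The gripper opens to 87 mm and grips with 3 to 60 N. Pads are 19 mm wide; open, the fingers measure 117 mm over their backs; the gripper's body (75 mm by 190 mm) begins 51 mm behind the grasp point.
Start: joints at [86.666, 22.042, 0.453, 0, -68.411, -14.817], TCP at [0.195, 0.594, 0.231] pointing down, gripper open.
Joint ranges: [-179.83, 179.83], [-69.29, 118.12], [-61.27, 80.66], [-181.25, 117.63], [-171.15, -9.14], [-177.46, 177.46]. Speed limits (degrees/s): [159.86, 159.86, 180, 180, 180, 180].

### API

Orientations are given as a 3x3 rotation matrix whose columns are the frame's x, y, z axes.
In Python, from station import r gives the robot as it stands.
- The arm moves only by the shell command python3 -m jog 'ROWS'. ROWS is text: rows parted by semicolons, each of 5 numbers parted by spaces: the opening, from 0 (shut) to 1 (fully open), then the shift along the world's x, y, z in mm, then the turn about the world's z in degrees. In form: hand dx dy dz roll; .... A call has 1 to 5 rows; each row shifts and turns the commanded pose from where the row before left it; what a row does not reach is not made up. A row lasts 1/8 s, in which the tool goes at most 62.5 mm and 10.7 degrees, less where a joint would pass 70% of its speed; a pose out of reach is approached as far as the arm can. A call is refused whole if a number of a shift passes 62.5 or a number of a turn 10.7, either way. A call with a gripper value outside its range is refused whole. The fingers move at their own pace and stop on an object; the grip force is fixed at half the most. Time passes only in rows, so rows that do not move let the fingers close. It gives the time, the measured TCP pose, the force, the opening and the grip force at its end, in the units of the state.
- r.sense(): the state, without advancing time (a new reading comes with each control period).
- r.capture(name): name is "side" or "top"; returns a dict with "pixels" (400x640x3 uint8, red, green, blue), "fovy" (degrees; the focal length in pixels is half the picture's height over the tangent of half this angle, whatever the lens; pixels are square), "cx", "cy" (the principal point, pixels), "k1" (the pictures are not rectified: a ray, as slopes to the right and down, at radius r is drawn at 1 + k1 r^2 times it, then the intrinsics apply), "origin" and "orientation" of the camera in the world. Camera axes: x right, y down, z forward; pixel columns grow to the right and rows downward; lengths in m; the calibration is good to about 2 mm. A picture is of the moment at which its call begins. There is no depth.
- r.finish_job(): hands the job in; it is judged then, once.
The state is a dict: "time_s": time; "joints": joint angles; "joint_velocities": joint speeds; "effort": joint torques, N m; "tcp_pos": TCP position; "ee_rot": TCP orientation; "wrist_force": force on the tool from outside, world axes, zero at the start; "moment": the same for the moment, N m; "gripper_width": opening from 0.0 (shut) to 1.0 (fully open); "gripper_force": force on a finger pad.
Only numpy, scipy, OpenCV 4.12 (cv2) and the standard library are available. Lean on these libraries where they do the work, as an engineer would, in place of code of your own. Each camera call takes 0.05 s, during which the arm holds its last target. There are 200 camera calls.

### The job

Move the used steel katori (small cup) off the wooden carrier and stand it in the steel thali, then stand every ceramic diya that is out on the shelf upright on the carrier's deck, with a light grip because the glaze chips, while the carrier is still locked at its first (right-hand) station. Then turn the lock handle a quarter turn fully open, push the carrier along its rail to the next station, the middle one, so that it sits in that detent, and turn the lock handle fully closed again. Never move the carrier out of a station with the lock closed, and leave the other things on the shelf where they are.

Things in the scene. Friction and masses are not known exactly. Their poses are not given: they have to be found in the camera images.
- diya1: Glazed white ceramic oil lamp (diya), fragile: grip it lightly, about 20 to 40 N. Round body 56 mm across with upright sides, 34 mm high, shallow hollow on top; a small spout along its own +x reaches 40 mm from the axis, 18 mm wide, at 18 to 32 mm height. About 110 g. Origin: centre of the underside, z up. Three or all four of the four diyas are present.
- diya2: Glazed white ceramic oil lamp (diya), fragile: grip it lightly, about 20 to 40 N. Round body 56 mm across with upright sides, 34 mm high, shallow hollow on top; a small spout along its own +x reaches 40 mm from the axis, 18 mm wide, at 18 to 32 mm height. About 110 g. Origin: centre of the underside, z up. Three or all four of the four diyas are present.
- diya3: Glazed white ceramic oil lamp (diya), fragile: grip it lightly, about 20 to 40 N. Round body 56 mm across with upright sides, 34 mm high, shallow hollow on top; a small spout along its own +x reaches 40 mm from the axis, 18 mm wide, at 18 to 32 mm height. About 110 g. Origin: centre of the underside, z up. Three or all four of the four diyas are present.
- diya4: Glazed white ceramic oil lamp (diya), fragile: grip it lightly, about 20 to 40 N. Round body 56 mm across with upright sides, 34 mm high, shallow hollow on top; a small spout along its own +x reaches 40 mm from the axis, 18 mm wide, at 18 to 32 mm height. About 110 g. Origin: centre of the underside, z up. Three or all four of the four diyas are present.
- katori: Small steel cup, 56 mm across, upright sides, 45 mm high, open top (treat as solid). It starts on the carrier's deck. Origin: centre of the underside, z up.
- thali: Fixed round steel plate 134 mm across on the shelf, flat inner floor 120 mm across at 4 mm height, rim 10 mm high. Origin: centre of the underside.
- rail_unit: Fixed wooden rail base, 130 mm deep, 545 mm long (y from -340 to +205), with two aluminium rails along its own y. Origin: on the shelf under the middle station, z up; +x points away from the robot, +y to the robot's left. Three wooden markers 12 mm square and 75 mm tall stand at x = +112 mm, one at each station (y = -110, 0, +110).
- carrier (a joint): Slide of the wooden carrier along the rail unit's +y, m. 0 = first (loading, right-hand) station, 0.110 = middle station, 0.220 = far station. A spring detent holds it at each station; about 6 N along the rail pushes it over. The detent draws it in only from within about 8 mm; between stations it slides freely and stays where it is left.
- carrier_deck (a point): Centre of the carrier's deck, on its upper face (45 mm above the shelf); axes as the rail unit's. The carrier is 180 x 180 mm; its rim is 5 mm thick and stands 6 mm above the deck, so the free floor is 170 x 170 mm: four diyas fit two by two.
- carrier_post (a point): Top centre of the carrier's upright steel push post, 20 mm diameter, 60 mm tall (45 to 105 mm above the shelf), 110 mm from the deck centre on the robot's side. Its foot is a tab of the carrier.
- lock (a joint): Quarter-turn lock handle on an upright hinge at the right-hand end of the rail unit, rad. 0 = closed (handle points to the robot, across the rail), 1.571 = open (handle points to the right, along the rail, away from the carrier); turns counter-clockwise from above when opening. Stays where it is left; light (about 2 N at the knob).
- lock_hinge (a point): Point on the lock handle's hinge axis, at the height of its bar (44 mm above the shelf; bar 16 mm wide, top at 48 mm).
- lock_knob (a point): Top centre of the upright black knob at the end of the lock handle, 75 mm from the hinge axis: 20 mm diameter, 45 mm tall, top 91 mm above the shelf.
- incense_holder: Wooden incense holder, 40 x 150 x 10 mm with a 24 mm high block at one end: leave alone. Origin: centre of the underside.
- tealight: Battery tealight lying upside down, 42 mm across, 20 mm high: leave alone. Origin: centre of the underside.
- bell: Brass hand bell, 60 mm wide, 100 mm tall: leave alone. Origin: centre of the underside.
- jar: Small glass jar, 44 mm wide, 60 mm tall: leave alone. Origin: centre of the underside.
Mind the look-alikes: they are no part of the job. Leave any purple look-alike of the diya2 alone. What is shaped like the diya3 but blue is not meant.

How it is judged:
By the outcome, as a careful person would: the job done as asked, in the order asked, and still so for the second after the job is handed in, with the robot touching nothing.
Of diya1, diya2, diya3, diya4 only 3 to 4 are there at a start; the rules pass over those that are not, and their reading is None.
At some moment in a run one of diya1, diya2, diya3, diya4 may be knocked a few centimetres aside while the robot is not near it.
Once in a run the grip may slacken for a moment while it holds something.
It also fails if it takes over 210 s, if anything falls off the work surface, if the arm or the gripper's body presses on something with over 40 N, if the wrist force passes 120 N, or if a joint passes its speed limit or range.

## Working session

There is one attempt and no reset: what is moved stays moved. The work goes in short steps, Python scripts to look and compute and a shell command to move; the robot and the scene stay as the last step left them, time stands still between calls to the robot, and variables do not carry over. Pictures are saved under pics/ and viewed, at most 14 in all, crops included, and the job is handed in when it is done.

```bash
mkdir -p pics; ls
cat > h.py <<'E'
import numpy as np, cv2
from station import r
def cap(n,f=None):
    c=r.capture(n)
    if f: cv2.imwrite('pics/'+f,c['pixels'][:,:,::-1])
    return c
def ray(c,u,v):
    f=200/np.tan(np.radians(c['fovy'])/2)
    K=np.array([[f,0,c['cx']],[0,f,c['cy']],[0,0,1.]])
    p=cv2.undistortPoints(np.array([[[u,v]]],float),K,np.array([c['k1'],0,0,0.]))[0,0]
    return np.array(c['origin']),np.array(c['orientation'])@np.array([p[0],p[1],1])
def at(c,u,v,z):
    o,d=ray(c,u,v); return o+d*(z-o[2])/d[2]
E
python3 - <<'E'
from h import *
for n in('top','side'):
    c=cap(n,n+'0.png'); print(n,c['fovy'],c['cx'],c['cy'],c['k1'],c['origin'],np.round(c['orientation'],3).tolist())
s=r.sense(); print(s,r.tip_extent)
E
```

```text
pics
top 51.69405950884739 328.6135343072052 199.32425454998827 -0.07454974619141434 [ 0.26609332 -0.02250056  1.10742853] [[-0.012, -0.983, 0.186], [-1.0, 0.007, -0.029], [0.027, -0.186, -0.982]]
side 44.403809384207 315.7945770256753 205.59532015765492 -0.08334074142756848 [ 0.17157922 -0.78809104  1.01289859] [[0.932, -0.262, 0.25], [-0.361, -0.698, 0.618], [0.012, -0.667, -0.745]]
{'time_s': 0.1, 'joints': array([ 8.66646889e+01,  2.20862377e+01,  3.90410733e-01, -2.62831646e-02,
       -6.84122139e+01, -1.48164475e+01]), 'joint_velocities': array([-0.02570064, -0.10401912,  0.18280295,  0.00784395,  0.06006953,
        0.0813698 ]), 'effort': array([-2.33547980e-04, -3.91693640e+01,  1.87933230e+01,  4.23195899e+00,
        1.34301768e-02, -7.97368648e-05]), 'tcp_pos': array([0.19452697, 0.59342067, 0.22958687]), 'ee_rot': array([[ 9.50181991e-01, -3.11695198e-01, -5.35532448e-04],
       [-3.11695650e-01, -9.50180178e-01, -1.85762114e-03],
       [ 7.01592722e-05,  1.93200129e-03, -9.99998131e-01]]), 'wrist_force': array([ 1.56402232,  0.07287926, -0.17358709]), 'moment': array([-0.04104396,  0.00188578, -0.00155424]), 'gripper_force': 0.0, 'gripper_width': 1.005916606847725} 0.008
```

View pics/top0.png

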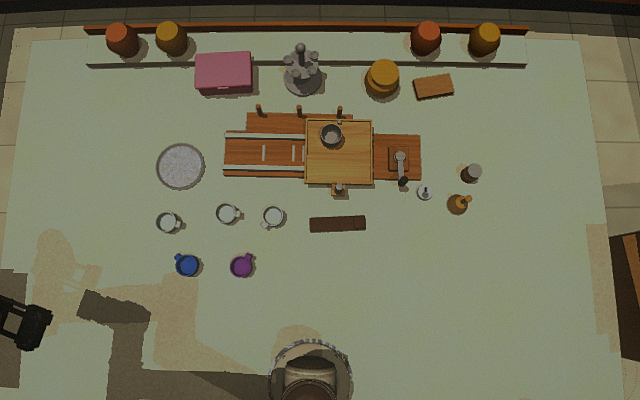

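View pics/side0.png

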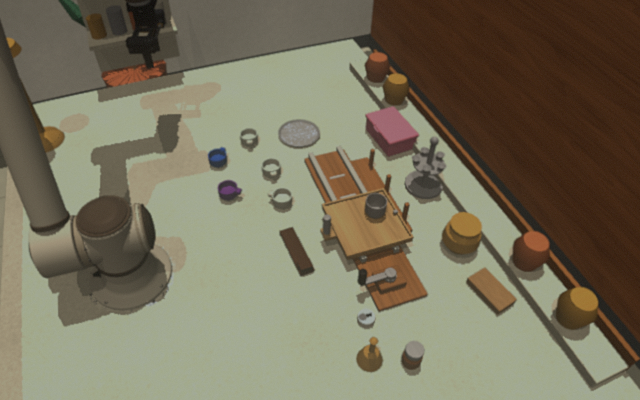

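The top view shows three white diyas at about (168,222), (228,214) and (273,216). The katori is at (331,135), the thali at (180,166), the post at (339,188) and the knob at (403,181). The purple and blue look-alikes are at (242,266) and (187,265).

Run:
```python
from h import *
a=cv2.imread('pics/top0.png')
cv2.imwrite('pics/t1.png',cv2.resize(a[100:250,150:310],None,fx=5,fy=4.0*1.25/1.25*1,interpolation=cv2.INTER_CUBIC) if 0 else cv2.resize(a[140:250,145:305],None,fx=5,fy=5,interpolation=cv2.INTER_CUBIC))
cv2.imwrite('pics/t2.png',cv2.resize(a[98:216,290:440],None,fx=5,fy=5,interpolation=cv2.INTER_CUBIC))
c=cap('top')
for n,u,v,z in [('d1',168,222,.034),('d2',228,214,.034),('d3',273,216,.034),('kat',331,134,.09),('thali',180,166,.01),('post',339,188,.105),('knob',403,181,.091),('hinge',400,156,.048)]+[('dk%d'%i,u,v,.051) for i,(u,v) in enumerate([(305,120),(373,121),(373,185),(304,184)])]:
    print(n,np.round(at(c,u,v,z),4))
```

```text
d1 [0.4113 0.3682 0.034 ]
d2 [0.4315 0.2106 0.034 ]
d3 [0.4254 0.0924 0.034 ]
kat [ 0.6305 -0.0606  0.09  ]
thali [0.5695 0.353  0.01  ]
post [ 0.4839 -0.078   0.105 ]
knob [ 0.5043 -0.2424  0.091 ]
hinge [ 0.5833 -0.2468  0.048 ]
dk0 [0.6847 0.0079 0.051 ]
dk1 [ 0.6816 -0.1769  0.051 ]
dk2 [ 0.5032 -0.1708  0.051 ]
dk3 [0.507  0.0106 0.051 ]
```

View pics/t1.png

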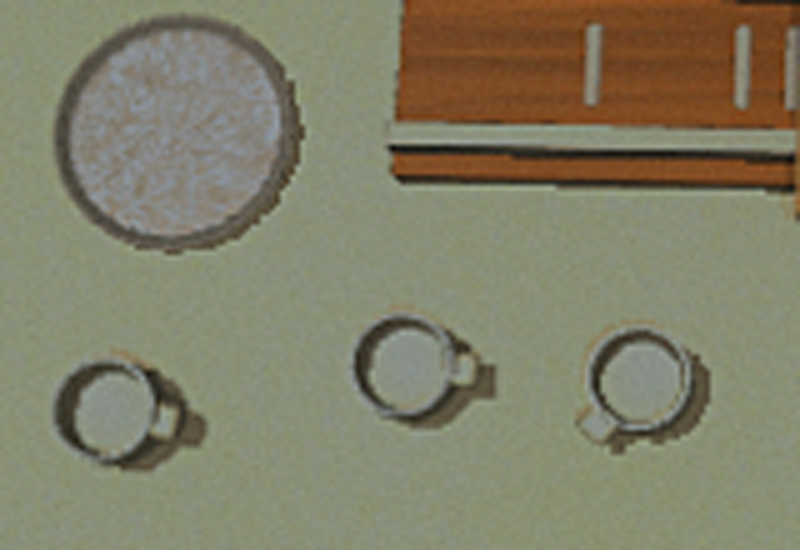

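View pics/t2.png

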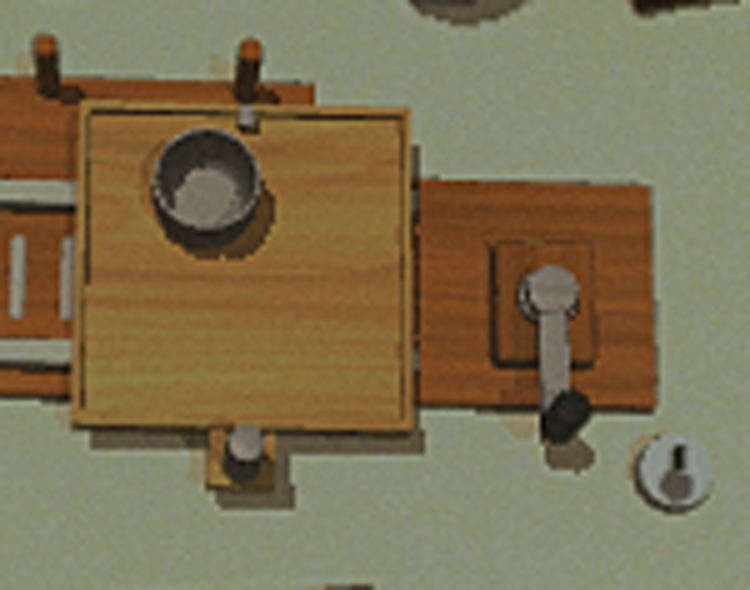

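The crops give centres for d1, d2 and d3, with spouts at about -98°, -91° and 138° in world terms. They also give refined katori, post, hinge, knob and rim pixels.

Run:
```python
from h import *
c=cap('top')
Z=lambda x,y,x0,y0:(x0+(x+.5)/5-.5,y0+(y+.5)/5-.5)
for n,x,y,z in [('d1',106,412,.034),('d2',405,367,.034),('d3',640,380,.034),('thali',178,132,.01)]:
    print(n,np.round(at(c,*Z(x,y,145,140),z)*1000,1))
P={}
for n,x,y,z in [('kat',207,181,.09),('post',246,441,.105),('knob',572,410,.091),('hinge',549,292,.05),('k0',80,103,.051),('k1',408,108,.051),('k2',413,428,.051),('k3',73,424,.051)]:
    P[n]=at(c,*Z(x,y,290,98),z)*1000; print(n,np.round(P[n],1))
print('deck',np.mean([P['k%d'%i] for i in range(4)],0), 'knob-hinge',np.linalg.norm((P['knob']-P['hinge'])[:2]))
s=cap('side'); print('side kat/post/d1 check',[np.round(at(s,*q)*1000,1) for q in((375,200,.09),(327,219,.105),(249,134,.034),(271,165,.034),(282,195,.034))])
```

```text
d1 [411.3 374.   34. ]
d2 [434.2 217.   34. ]
d3 [426.5  93.5  34. ]
thali [569.5 352.4  10. ]
kat [631.1 -60.6  90. ]
post [489.5 -77.6 105. ]
knob [ 507.9 -245.1   91. ]
hinge [ 582.7 -244.8   50. ]
k0 [689.8   6.2  51. ]
k1 [ 686.8 -172.1   51. ]
k2 [ 508.1 -168.8   51. ]
k3 [511.3  10.1  51. ]
deck [599.00342715 -81.16250901  51.        ] knob-hinge 74.8248707029333
side kat/post/d1 check [array([629.5, -57.9,  90. ]), array([485.3, -85.2, 105. ]), array([413.4, 372.8,  34. ]), array([434.9, 216.4,  34. ]), array([426.9,  92.5,  34. ])]
```

```bash
python3 -m jog '1 29 -43 0 0;1 29 -43 0 0;1 29 -43 0 0;1 29 -43 0 0;1 29 -43 0 0'; python3 -m jog '1 29 -43 0 0;1 29 -43 0 0;1 29 -43 0 0;1 29 -43 0 0;1 29 -43 0 0'; python3 -m jog '1 29 -43 0 0;1 29 -43 0 0;1 29 -43 0 0;1 29 -43 0 0;1 29 -43 0 0'; python3 -m jog '1 0 0 0 0;1 0 0 0 0;1 0 0 0 0'; python3 -c "
from h import *
print(r.sense()['joints'].round(1))"
```

```text
time_s: 0.88
tcp_pos: [0.3403, 0.3774, 0.2307]
ee_rot: [[0.95, -0.311, 0.0], [-0.311, -0.95, 0.0], [0.0, -0.0, -1.0]]
wrist_force: [-0.3, 0.3, -0.6]
gripper_width: 0.997
gripper_force: 0.0
time_s: 1.5
tcp_pos: [0.4854, 0.1624, 0.2307]
ee_rot: [[0.95, -0.311, 0.0], [-0.311, -0.95, 0.0], [0.0, -0.0, -1.0]]
wrist_force: [0.4, 0.6, -0.4]
gripper_width: 0.999
gripper_force: 0.0
time_s: 2.12
tcp_pos: [0.6305, -0.0526, 0.2304]
ee_rot: [[0.95, -0.312, -0.0], [-0.312, -0.95, 0.0], [-0.0, -0.0, -1.0]]
wrist_force: [0.6, 0.5, -0.4]
gripper_width: 1.005
gripper_force: 0.0
time_s: 2.5
tcp_pos: [0.6292, -0.0501, 0.2308]
ee_rot: [[0.951, -0.31, 0.0], [-0.31, -0.951, 0.0], [-0.0, -0.0, -1.0]]
wrist_force: [0.2, 1.0, -0.2]
gripper_width: 1.001
gripper_force: 0.0
[ 10.1  22.6   1.4  -0.  -68.8  61.8]
```

```bash
python3 -m jog '1 0 -9 -40 0;1 0 0 -40 0;1 0 0 -40 0;1 0 0 -25 0;1 0 0 -17 0'; python3 -m jog '1 0 0 0 0;0.5 0 0 0 0;0.5 0 0 0 0;0.5 0 0 0 0;0.5 0 0 0 0'; python3 -m jog '0.5 0 0 0 0;0.5 0 0 0 0;0.5 0 0 0 0;0.5 0 0 0 0'
```

```text
time_s: 3.12
tcp_pos: [0.6291, -0.059, 0.0677]
ee_rot: [[0.951, -0.31, -0.001], [-0.31, -0.951, -0.0], [-0.001, 0.0, -1.0]]
wrist_force: [0.3, 0.6, -0.5]
gripper_width: 1.0
gripper_force: 0.0
time_s: 3.75
tcp_pos: [0.63, -0.0601, 0.069]
ee_rot: [[0.95, -0.312, 0.001], [-0.312, -0.95, 0.0], [0.001, -0.0, -1.0]]
wrist_force: [-0.4, -1.0, 1.6]
gripper_width: 0.635
gripper_force: 30.1
time_s: 4.25
tcp_pos: [0.63, -0.0601, 0.069]
ee_rot: [[0.95, -0.311, 0.001], [-0.311, -0.95, -0.0], [0.001, -0.0, -1.0]]
wrist_force: [0.1, 1.1, 4.3]
gripper_width: 0.638
gripper_force: 30.0
```

```bash
python3 -m jog '0.5 0 0 15 0;0.5 0 0 35 0;0.5 0 0 40 0;0.5 -5 25 0 0;0.5 -7 43 0 0'; python3 -m jog '0.5 -7 43 0 0;0.5 -7 43 0 0;0.5 -7 43 0 0;0.5 -7 43 0 0;0.5 -7 43 0 0';python3 -m jog '0.5 -7 43 0 0;0.5 -7 43 0 0;0.5 -2 43 0 0;0.5 0 0 0 0;0.5 0 0 0 0'
```

```text
time_s: 4.88
tcp_pos: [0.6174, 0.0076, 0.1593]
ee_rot: [[0.949, -0.314, 0.001], [-0.314, -0.949, 0.0], [0.0, -0.001, -1.0]]
wrist_force: [0.6, 0.8, -1.9]
gripper_width: 0.637
gripper_force: 30.0
time_s: 5.5
tcp_pos: [0.582, 0.2241, 0.1587]
ee_rot: [[0.95, -0.312, -0.001], [-0.312, -0.95, -0.0], [-0.001, 0.0, -1.0]]
wrist_force: [-0.3, 0.5, -1.4]
gripper_width: 0.637
gripper_force: 30.0
time_s: 6.12
tcp_pos: [0.5662, 0.3515, 0.1582]
ee_rot: [[0.95, -0.311, -0.001], [-0.311, -0.95, -0.001], [-0.001, 0.001, -1.0]]
wrist_force: [-0.5, -0.5, -2.0]
gripper_width: 0.634
gripper_force: 30.0
```

Run:
```python
from h import *
c=cap('top')['pixels'][100:280,140:440,::-1];s=cap('side')['pixels'][90:290,200:500,::-1]
cv2.imwrite('pics/p1.png',cv2.resize(np.vstack([c,s]),None,fx=1.5,fy=1.5))
```

```text
(no output)
```

View pics/p1.png

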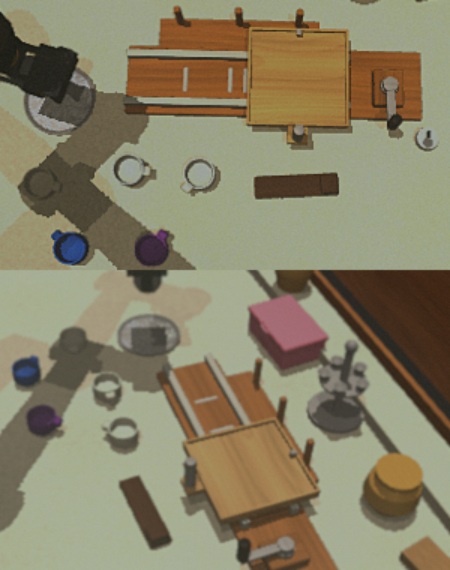

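The deck is empty, the arm is over the thali and the diyas have not moved. I'll lower now.

```bash
python3 -m jog '0.5 3 1 -40 0;0.5 0 0 -40 0;0.5 0 0 -30 0;0.5 0 0 -13 0;0.5 0 0 -6 0'; python3 -m jog '0.5 0 0 0 0;0.5 0 0 -1 0;0.5 0 0 0 0'
```

```text
time_s: 6.85
tcp_pos: [0.5702, 0.3524, 0.0296]
ee_rot: [[0.95, -0.312, 0.0], [-0.312, -0.95, -0.0], [0.0, -0.0, -1.0]]
wrist_force: [-0.6, 0.4, -0.5]
gripper_width: 0.638
gripper_force: 30.0
time_s: 7.22
tcp_pos: [0.57, 0.3532, 0.0295]
ee_rot: [[0.95, -0.311, 0.001], [-0.311, -0.95, 0.001], [0.001, -0.001, -1.0]]
wrist_force: [-0.0, 0.2, -1.5]
gripper_width: 0.639
gripper_force: 30.0
```

```bash
python3 -m jog '0.5 0 0 -1 0;0.5 0 0 0 0;0.5 0 0 0 0'; python3 -m jog '0.5 0 0 -1 0;0.5 0 0 0 0;0.5 0 0 0 0'
```

```text
time_s: 7.6
tcp_pos: [0.5699, 0.3532, 0.0281]
ee_rot: [[0.95, -0.311, 0.001], [-0.311, -0.95, 0.001], [0.0, -0.001, -1.0]]
wrist_force: [-1.7, -0.1, 1.0]
gripper_width: 0.636
gripper_force: 30.0
time_s: 7.98
tcp_pos: [0.5699, 0.3532, 0.0281]
ee_rot: [[0.95, -0.311, 0.001], [-0.311, -0.95, 0.0], [0.001, -0.001, -1.0]]
wrist_force: [-2.5, -0.6, 5.8]
gripper_width: 0.634
gripper_force: 30.0
```

```bash
python3 -m jog '0.85 0 0 0 0;0.85 0 0 0 0;0.85 0 0 15 0;1 0 0 35 0;1 0 0 40 0'; python3 -m jog '1 -20 2 30 -9.6;1 -35 4 0 -9.6;1 -35 5 0 -9.6;1 -35 5 0 -9.6;1 -30 4 0 -9.6';python3 -m jog '1 -3 0 0 -9.6;1 0 0 0 -9.6;1 0 0 0 -9.6;1 0 0 0 0;1 0 0 0 0'
cat > see.py <<'E'
from h import *
import sys
c=cap('top')['pixels'][100:280,140:440,::-1];s=cap('side')['pixels'][90:290,200:500,::-1]
cv2.imwrite('pics/'+sys.argv[1],cv2.resize(np.vstack([c,s]),None,fx=1.5,fy=1.5))
E
python3 see.py p2.png
```

```text
time_s: 8.6
tcp_pos: [0.5696, 0.3527, 0.1177]
ee_rot: [[0.95, -0.311, -0.0], [-0.311, -0.95, -0.001], [-0.0, 0.001, -1.0]]
wrist_force: [0.6, 0.3, 0.1]
gripper_width: 0.963
gripper_force: 0.0
time_s: 9.22
tcp_pos: [0.4137, 0.3732, 0.1477]
ee_rot: [[0.4, -0.917, 0.001], [-0.917, -0.4, 0.001], [-0.001, -0.001, -1.0]]
wrist_force: [0.6, -0.5, -0.1]
gripper_width: 1.004
gripper_force: 0.0
time_s: 9.85
tcp_pos: [0.4118, 0.373, 0.1471]
ee_rot: [[-0.084, -0.996, 0.0], [-0.996, 0.084, 0.001], [-0.001, -0.0, -1.0]]
wrist_force: [0.3, -0.1, 0.2]
gripper_width: 0.995
gripper_force: 0.0
```

View pics/p2.png

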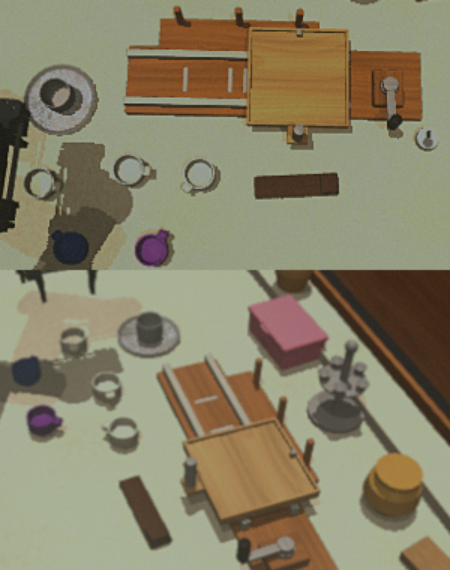

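The katori stands in the thali. d1 has not moved.

```bash
python3 -m jog '1 0 0.5 -40 0;1 0 0 -40 0;1 0 0 -30 0;1 0 0 -19 0;1 0 0 0 0'; python3 -m jog '0.5 0 0 0 0;0.5 0 0 0 0;0.5 0 0 0 0;0.5 0 0 0 0;0.5 0 0 0 0';python3 -m jog '0.5 0 0 0 0;0.5 0 0 10 0;0.5 0 0 30 0;0.5 0 0 40 0;0.5 0 0 40 0'
```

```text
time_s: 10.58
tcp_pos: [0.4111, 0.3725, 0.0161]
ee_rot: [[-0.086, -0.996, -0.002], [-0.996, 0.086, -0.003], [0.003, 0.002, -1.0]]
wrist_force: [0.3, 0.0, 1.2]
gripper_width: 1.0
gripper_force: 0.0
time_s: 11.2
tcp_pos: [0.4119, 0.3737, 0.0181]
ee_rot: [[-0.086, -0.996, 0.001], [-0.996, 0.086, 0.001], [-0.001, -0.001, -1.0]]
wrist_force: [-1.1, 0.1, 3.0]
gripper_width: 0.64
gripper_force: 30.0
time_s: 11.82
tcp_pos: [0.4113, 0.3729, 0.1386]
ee_rot: [[-0.086, -0.996, -0.001], [-0.996, 0.086, -0.001], [0.001, 0.001, -1.0]]
wrist_force: [0.5, 0.1, -0.7]
gripper_width: 0.637
gripper_force: 30.0
```

```bash
python3 -m jog '0.5 20 -30 0 4;0.5 23 -42 0 0;0.5 23 -42 0 0;0.5 23 -42 0 0;0.5 23 -42 0 0'; python3 -m jog '0.5 23 -42 0 0;0.5 23 -42 0 0;0.5 23 -42 0 0;0.5 23 -42 0 0;0.5 23 -42 0 0';python3 -m jog '0.5 3 -2 0 0;0.5 0 0 0 0;0.5 0 0 -35 0;0.5 0 0 -25 0;0.5 0 0 -10 0';python3 -m jog '0.5 0 0 -3 0;0.5 0 0 0 0;0.5 0 0 0 0'
```

```text
time_s: 12.45
tcp_pos: [0.5238, 0.1739, 0.1376]
ee_rot: [[-0.017, -1.0, -0.001], [-1.0, 0.017, -0.0], [0.0, 0.001, -1.0]]
wrist_force: [0.7, 0.2, -2.0]
gripper_width: 0.635
gripper_force: 30.0
time_s: 13.08
tcp_pos: [0.6388, -0.036, 0.1374]
ee_rot: [[-0.017, -1.0, -0.001], [-1.0, 0.017, 0.0], [-0.0, 0.001, -1.0]]
wrist_force: [-0.0, 0.2, -0.9]
gripper_width: 0.636
gripper_force: 30.0
time_s: 13.7
tcp_pos: [0.6401, -0.0354, 0.0661]
ee_rot: [[-0.015, -1.0, -0.003], [-1.0, 0.015, -0.0], [0.0, 0.003, -1.0]]
wrist_force: [-0.1, -0.2, 0.0]
gripper_width: 0.636
gripper_force: 30.0
time_s: 14.08
tcp_pos: [0.6423, -0.0364, 0.0657]
ee_rot: [[-0.016, -1.0, 0.002], [-1.0, 0.016, 0.0], [-0.0, -0.002, -1.0]]
wrist_force: [-0.0, 0.1, -0.1]
gripper_width: 0.637
gripper_force: 30.0
```

```bash
python3 -m jog '0.5 0 0 -1 0;0.5 0 0 0 0;0.5 0 0 0 0'; python3 -m jog '0.5 0 0 -1 0;0.5 0 0 0 0;0.5 0 0 0 0';python3 -m jog '0.5 0 0 -1 0;0.5 0 0 0 0;0.5 0 0 0 0'
```

```text
time_s: 14.45
tcp_pos: [0.6417, -0.0367, 0.0636]
ee_rot: [[-0.017, -1.0, 0.0], [-1.0, 0.017, 0.0], [-0.0, -0.0, -1.0]]
wrist_force: [0.6, -0.3, -0.8]
gripper_width: 0.634
gripper_force: 30.0
time_s: 14.82
tcp_pos: [0.6418, -0.0367, 0.0631]
ee_rot: [[-0.016, -1.0, 0.0], [-1.0, 0.016, -0.0], [0.0, -0.0, -1.0]]
wrist_force: [-0.8, 0.2, 4.7]
gripper_width: 0.637
gripper_force: 30.0
time_s: 15.2
tcp_pos: [0.6418, -0.0367, 0.0631]
ee_rot: [[-0.016, -1.0, 0.001], [-1.0, 0.016, -0.0], [0.0, -0.001, -1.0]]
wrist_force: [-3.2, 1.1, 7.8]
gripper_width: 0.636
gripper_force: 30.0
```

```bash
python3 -m jog '0.75 0 0 0 0;0.75 0 0 0 0;0.75 0 0 15 0;1 0 0 32 0;1 0 0 32 0'; python3 -m jog '1 -40 0 0 0;1 -40 0 0 0;1 -40 0 0 0;1 -40 0 0 0;1 0 0 0 0'; python3 see.py p3.png
```

```text
time_s: 15.82
tcp_pos: [0.6419, -0.0366, 0.1421]
ee_rot: [[-0.016, -1.0, 0.0], [-1.0, 0.016, -0.0], [0.0, -0.0, -1.0]]
wrist_force: [0.3, 0.6, -0.5]
gripper_width: 0.895
gripper_force: 0.0
time_s: 16.45
tcp_pos: [0.4793, -0.0368, 0.1415]
ee_rot: [[-0.016, -1.0, 0.0], [-1.0, 0.016, 0.0], [-0.0, -0.0, -1.0]]
wrist_force: [1.0, 0.1, 0.9]
gripper_width: 1.0
gripper_force: 0.0
```

View pics/p3.png

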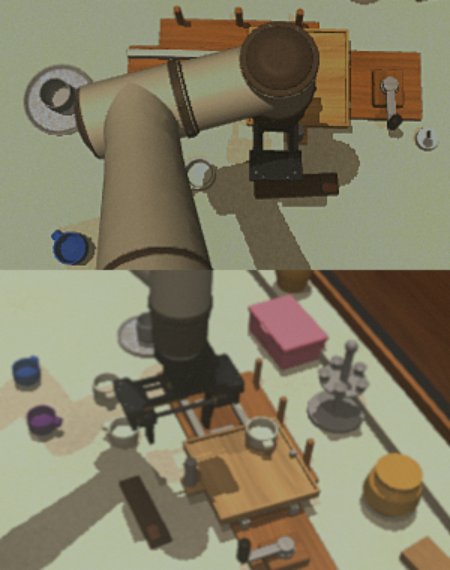

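d1 stands on the deck. In the side view, d2 (107,385) and d3 (123,432) have not moved.

```bash
python3 -m jog '1 -9 50 0 0;1 -10 51 0 0;1 -10 51 0 0;1 -9 51 0 0;1 -9 51 0 0'; python3 -m jog '1 0 0 -20 0;1 0 0 -40 0;1 0 0 -40 0;1 0 0 -23 0;1 0 0 0 0'
```

```text
time_s: 17.18
tcp_pos: [0.4355, 0.2201, 0.141]
ee_rot: [[-0.016, -1.0, 0.001], [-1.0, 0.016, 0.001], [-0.001, -0.001, -1.0]]
wrist_force: [-0.2, -0.3, -0.1]
gripper_width: 0.999
gripper_force: 0.0
time_s: 17.8
tcp_pos: [0.4349, 0.2173, 0.016]
ee_rot: [[-0.017, -1.0, -0.002], [-1.0, 0.017, -0.003], [0.003, 0.002, -1.0]]
wrist_force: [-0.2, 0.4, -0.6]
gripper_width: 1.001
gripper_force: 0.0
```

```bash
python3 -m jog '0.5 0 0 0 0;0.5 0 0 0 0;0.5 0 0 0 0;0.5 0 0 0 0;0.5 0 0 0 0';python3 -m jog '0.5 0 0 0 0;0.5 0 0 10 0;0.5 0 0 30 0;0.5 0 0 40 0;0.5 0 0 40 0';python3 -m jog '0.5 15 -30 0 0;0.5 20 -42 0 0;0.5 22 -45 0 0;0.5 22 -45 0 0;0.5 22 -45 0 0'; python3 -m jog '0.5 22 -45 0 0;0.5 0 0 0 0;0.5 0 0 0 0'
```

```text
time_s: 18.42
tcp_pos: [0.4351, 0.2177, 0.0182]
ee_rot: [[-0.016, -1.0, 0.001], [-1.0, 0.016, 0.001], [-0.001, -0.001, -1.0]]
wrist_force: [-0.5, -0.6, 4.4]
gripper_width: 0.637
gripper_force: 30.0
time_s: 19.05
tcp_pos: [0.4341, 0.217, 0.1387]
ee_rot: [[-0.017, -1.0, -0.001], [-1.0, 0.017, -0.001], [0.001, 0.001, -1.0]]
wrist_force: [1.1, 0.1, -2.1]
gripper_width: 0.633
gripper_force: 30.0
time_s: 19.68
tcp_pos: [0.5357, 0.0089, 0.1377]
ee_rot: [[-0.017, -1.0, -0.001], [-1.0, 0.017, 0.0], [-0.0, 0.001, -1.0]]
wrist_force: [0.9, 1.0, -1.5]
gripper_width: 0.641
gripper_force: 30.0
time_s: 20.05
tcp_pos: [0.557, -0.0348, 0.1372]
ee_rot: [[-0.018, -1.0, -0.001], [-1.0, 0.018, 0.0], [-0.0, 0.001, -1.0]]
wrist_force: [0.5, -0.6, -0.3]
gripper_width: 0.64
gripper_force: 30.0
```

```bash
python3 -m jog '0.5 0 0 -35 0;0.5 0 0 -25 0;0.5 0 0 -10 0;0.5 0 0 -3 0;0.5 0 0 0 0'; python3 -m jog '0.5 0 0 -1 0;0.5 0 0 0 0;0.5 0 0 0 0';python3 -m jog '0.5 0 0 -1 0;0.5 0 0 0 0;0.5 0 0 0 0'
```

```text
time_s: 20.68
tcp_pos: [0.5582, -0.0341, 0.0654]
ee_rot: [[-0.016, -1.0, 0.001], [-1.0, 0.016, 0.0], [-0.0, -0.001, -1.0]]
wrist_force: [-0.2, 0.0, -1.0]
gripper_width: 0.636
gripper_force: 30.0
time_s: 21.05
tcp_pos: [0.5578, -0.0347, 0.0638]
ee_rot: [[-0.017, -1.0, 0.001], [-1.0, 0.017, 0.0], [-0.0, -0.001, -1.0]]
wrist_force: [0.7, -0.4, -0.8]
gripper_width: 0.636
gripper_force: 30.0
time_s: 21.42
tcp_pos: [0.5579, -0.0347, 0.0632]
ee_rot: [[-0.016, -1.0, 0.001], [-1.0, 0.016, -0.0], [0.0, -0.001, -1.0]]
wrist_force: [-2.3, -0.2, 5.6]
gripper_width: 0.633
gripper_force: 30.1
```

```bash
python3 -m jog '0.72 0 0 0 0;0.72 0 0 0 0;0.72 0 0 15 0;0.72 0 0 32 0;1 0 0 32 0'; python3 -m jog '1 0 -40 0 10;1 0 -40 0 10;1 0 -40 0 10;1 0 0 0 10;1 0 0 0 10'; python3 see.py p4.png
```

```text
time_s: 22.05
tcp_pos: [0.5583, -0.0345, 0.1429]
ee_rot: [[-0.016, -1.0, 0.001], [-1.0, 0.016, 0.0], [-0.0, -0.001, -1.0]]
wrist_force: [-0.2, -0.6, -0.7]
gripper_width: 0.773
gripper_force: 0.0
time_s: 22.68
tcp_pos: [0.5582, -0.1554, 0.1421]
ee_rot: [[0.758, -0.652, 0.002], [-0.652, -0.758, -0.0], [0.001, -0.001, -1.0]]
wrist_force: [-0.2, 0.4, 0.3]
gripper_width: 1.004
gripper_force: 0.0
```

View pics/p4.png

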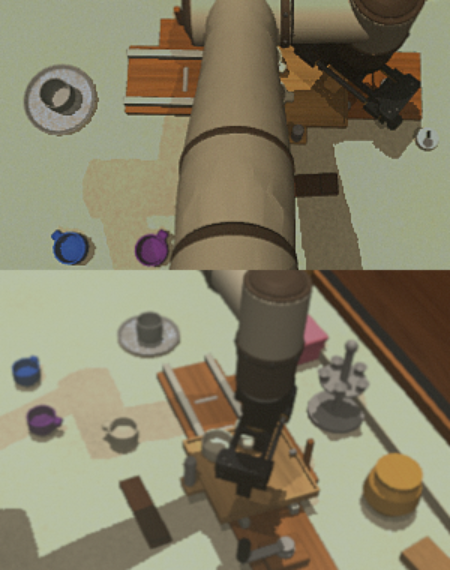

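d3 has not moved, at side crop (123,432). Two diyas stand on the deck.

```bash
python3 -m jog '1 -26 48 0 0;1 -26 50 0 0;1 -26 50 0 0;1 -26 50 0 0;1 -27 50 0 0'; python3 -m jog '1 0 0 -20 0;1 0 0 -40 0;1 0 0 -40 0;1 0 0 -23 0;1 0 0 0 0';python3 -m jog '0.5 0 0 0 0;0.5 0 0 0 0;0.5 0 0 0 0;0.5 0 0 0 0;0.5 0 0 0 0'
```

```text
time_s: 23.4
tcp_pos: [0.4263, 0.0953, 0.1422]
ee_rot: [[0.753, -0.658, 0.002], [-0.658, -0.753, 0.001], [0.001, -0.002, -1.0]]
wrist_force: [0.9, -0.1, 0.9]
gripper_width: 1.003
gripper_force: 0.0
time_s: 24.02
tcp_pos: [0.4261, 0.0932, 0.0176]
ee_rot: [[0.754, -0.657, -0.003], [-0.657, -0.754, -0.002], [-0.001, 0.003, -1.0]]
wrist_force: [-0.1, 0.9, -0.4]
gripper_width: 1.0
gripper_force: 0.0
time_s: 24.65
tcp_pos: [0.4273, 0.0938, 0.0191]
ee_rot: [[0.755, -0.655, 0.001], [-0.655, -0.755, 0.001], [0.001, -0.002, -1.0]]
wrist_force: [-1.1, 0.4, 5.7]
gripper_width: 0.634
gripper_force: 30.0
```

```bash
python3 -m jog '0.5 0 0 0 0;0.5 0 0 10 0;0.5 0 0 30 0;0.5 0 0 40 0;0.5 0 0 40 0';python3 -m jog '0.5 25 -30 0 8;0.5 28 -37 0 8;0.5 30 -38 0 8;0.5 30 -38 0 8;0.5 30 -38 0 8'; python3 -m jog '0.5 28 -38 0 0;0.5 0 0 0 0;0.5 0 0 0 0'; python3 -m jog '0.5 0 0 -35 0;0.5 0 0 -25 0;0.5 0 0 -10 0;0.5 0 0 -3 0;0.5 0 0 0 0'; python3 -m jog '0.5 0 0 -1 0;0.5 0 0 0 0;0.5 0 0 0 0'
```

```text
time_s: 25.28
tcp_pos: [0.426, 0.093, 0.1398]
ee_rot: [[0.755, -0.656, -0.001], [-0.656, -0.755, -0.001], [-0.0, 0.001, -1.0]]
wrist_force: [0.4, -0.1, -0.6]
gripper_width: 0.639
gripper_force: 30.0
time_s: 25.9
tcp_pos: [0.5699, -0.089, 0.1385]
ee_rot: [[1.0, -0.012, -0.001], [-0.012, -1.0, 0.0], [-0.001, -0.0, -1.0]]
wrist_force: [0.3, 0.4, -1.1]
gripper_width: 0.638
gripper_force: 30.0
time_s: 26.28
tcp_pos: [0.5966, -0.1256, 0.138]
ee_rot: [[1.0, -0.017, -0.002], [-0.017, -1.0, 0.0], [-0.002, -0.0, -1.0]]
wrist_force: [-0.0, 0.7, -1.0]
gripper_width: 0.64
gripper_force: 30.0
time_s: 26.9
tcp_pos: [0.5982, -0.1253, 0.0665]
ee_rot: [[1.0, -0.016, 0.002], [-0.016, -1.0, -0.0], [0.002, 0.0, -1.0]]
wrist_force: [0.4, 0.0, -0.6]
gripper_width: 0.638
gripper_force: 30.0
time_s: 27.28
tcp_pos: [0.5978, -0.1257, 0.0649]
ee_rot: [[1.0, -0.017, 0.001], [-0.017, -1.0, -0.0], [0.001, 0.0, -1.0]]
wrist_force: [-0.3, -0.5, -0.3]
gripper_width: 0.632
gripper_force: 30.0
```

```bash
python3 -m jog '0.5 0 0 -1 0;0.5 0 0 0 0;0.5 0 0 0 0'; python3 -m jog '0.5 0 0 -1 0;0.5 0 0 0 0;0.5 0 0 0 0'
```

```text
time_s: 27.65
tcp_pos: [0.5979, -0.1257, 0.0642]
ee_rot: [[1.0, -0.016, 0.001], [-0.016, -1.0, -0.0], [0.001, 0.0, -1.0]]
wrist_force: [-2.7, 0.6, 5.2]
gripper_width: 0.634
gripper_force: 30.0
time_s: 28.02
tcp_pos: [0.5979, -0.1258, 0.0642]
ee_rot: [[1.0, -0.016, 0.001], [-0.016, -1.0, -0.0], [0.001, 0.0, -1.0]]
wrist_force: [-4.1, -0.1, 9.8]
gripper_width: 0.635
gripper_force: 30.0
```

```bash
python3 -m jog '0.72 0 0 0 0;0.72 0 0 0 0;0.72 0 0 15 0;0.72 0 0 32 0;0.6 0 0 33 0'; python3 -m jog '0.6 -10 -23 0 -9;0.6 -20 -24 0 -9;0.6 -20 -24 0 -9;0.6 -20 -24 0 -9;0.6 -20 -24 0 -9'; python3 -m jog '0.6 0 0 0 0;0.6 0 0 0 0'
python3 - <<'E'
from h import *
cap('top','t5.png');s=cap('side')['pixels'][180:310,280:460,::-1]
cv2.imwrite('pics/s5.png',cv2.resize(s,None,fx=4,fy=4,interpolation=cv2.INTER_CUBIC))
E
```

```text
time_s: 28.65
tcp_pos: [0.5978, -0.1257, 0.1439]
ee_rot: [[1.0, -0.016, -0.0], [-0.016, -1.0, -0.0], [-0.0, 0.0, -1.0]]
wrist_force: [0.1, 0.4, 0.1]
gripper_width: 0.675
gripper_force: 0.0
time_s: 29.28
tcp_pos: [0.5073, -0.2454, 0.1435]
ee_rot: [[0.692, -0.722, 0.001], [-0.722, -0.692, -0.0], [0.001, -0.001, -1.0]]
wrist_force: [0.0, 0.4, 0.2]
gripper_width: 0.605
gripper_force: 0.0
time_s: 29.52
tcp_pos: [0.5083, -0.2446, 0.1432]
ee_rot: [[0.696, -0.718, 0.001], [-0.718, -0.696, -0.0], [0.001, -0.001, -1.0]]
wrist_force: [-0.4, -0.1, -0.8]
gripper_width: 0.6
gripper_force: 0.0
```

View pics/s5.png

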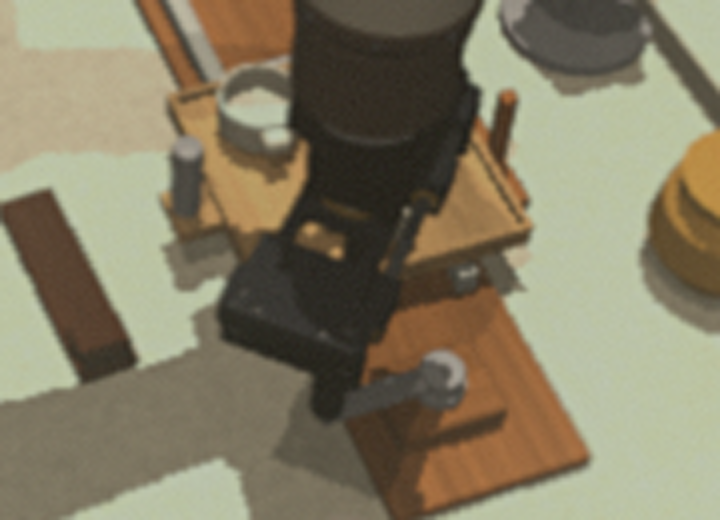

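View pics/t5.png

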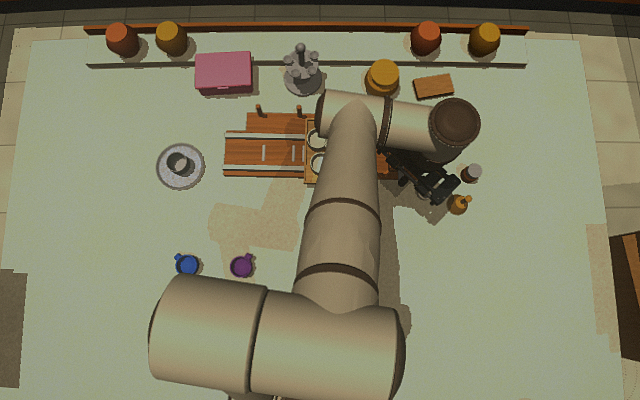

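Top view: diyas on the deck at (318,140) and (319,162), thali and katori fine, and no stray diya. I'll grip the knob.

```bash
python3 -m jog '0.6 0 0 -30 0;0.6 0 0 -30 0;0.6 0 0 -15 0;0.6 0 0 -5 0;0.6 0 0 0 0'; python3 -m jog '0 0 0 0 0;0 0 0 0 0;0 0 0 0 0;0 0 0 0 0;0 0 0 0 0'
```

```text
time_s: 30.25
tcp_pos: [0.5083, -0.2446, 0.0629]
ee_rot: [[0.696, -0.718, 0.001], [-0.718, -0.696, -0.0], [0.001, -0.0, -1.0]]
wrist_force: [0.3, 0.1, -1.2]
gripper_width: 0.597
gripper_force: 0.0
time_s: 30.88
tcp_pos: [0.5078, -0.2447, 0.0627]
ee_rot: [[0.695, -0.719, 0.0], [-0.719, -0.695, -0.0], [0.0, -0.0, -1.0]]
wrist_force: [-0.3, -0.1, 1.7]
gripper_width: 0.219
gripper_force: 30.0
```

0.219 × 87 mm = 19 mm, so the knob is gripped. Next I'll swing the arc.

```bash
python3 -m jog '0 1 -13 0 10;0 3.5 -12.5 0 10;0 5.5 -12 0 10;0 7.5 -10.5 0 10;0 9.5 -9.5 0 10'; python3 -m jog '0 10.5 -7.5 0 10;0 12 -5.5 0 10;0 12.5 -3.5 0 10;0 13 -1 0 10;0 0 0 0 0'
```

```text
time_s: 31.5
tcp_pos: [0.5331, -0.3032, 0.0627]
ee_rot: [[0.997, 0.075, -0.003], [0.075, -0.997, -0.0], [-0.003, -0.0, -1.0]]
wrist_force: [-3.1, -1.8, 2.7]
gripper_width: 0.224
gripper_force: 30.0
time_s: 32.12
tcp_pos: [0.5808, -0.3222, 0.0627]
ee_rot: [[0.718, 0.696, -0.005], [0.696, -0.718, -0.002], [-0.005, -0.002, -1.0]]
wrist_force: [-5.7, -7.7, 2.4]
gripper_width: 0.225
gripper_force: 30.0
```

```bash
python3 -m jog '0 2 1 0 1;0 0 0 0 0;0 0 0 0 0'; python3 -m jog '0 2 1 0 1;0 0 0 0 0;0 0 0 0 0'
```

```text
time_s: 32.5
tcp_pos: [0.5809, -0.3221, 0.0628]
ee_rot: [[0.708, 0.706, -0.007], [0.706, -0.708, -0.003], [-0.007, -0.003, -1.0]]
wrist_force: [-7.7, -11.0, 3.0]
gripper_width: 0.218
gripper_force: 30.0
time_s: 32.88
tcp_pos: [0.5811, -0.322, 0.0627]
ee_rot: [[0.696, 0.718, -0.011], [0.718, -0.696, -0.003], [-0.01, -0.006, -1.0]]
wrist_force: [-11.3, -13.7, 4.8]
gripper_width: 0.222
gripper_force: 30.0
```

```bash
python3 -m jog '0.5 0 0 0 0;0.5 0 0 0 0;0.5 0 0 0 0;0.5 0 0 20 0;0.5 0 0 30 0'; python3 -m jog '0.5 0 0 30 -9;0.5 0 -20 0 -9;0.5 0 -30 0 -9;0.5 0 0 0 -9;0.5 0 0 0 -9'
python3 - <<'E'
from h import *
c=cap('top')['pixels'][90:220,240:440,::-1];s=cap('side')['pixels'][180:310,280:480,::-1]
cv2.imwrite('pics/p6.png',cv2.resize(np.vstack([c,s]),None,fx=2.3,fy=2.3,interpolation=cv2.INTER_CUBIC))
E
```

```text
time_s: 33.5
tcp_pos: [0.5865, -0.3167, 0.1118]
ee_rot: [[0.693, 0.721, -0.002], [0.721, -0.693, 0.001], [-0.001, -0.002, -1.0]]
wrist_force: [0.6, -0.6, 1.1]
gripper_width: 0.5
gripper_force: 0.0
time_s: 34.12
tcp_pos: [0.587, -0.3674, 0.1423]
ee_rot: [[1.0, 0.013, 0.0], [0.013, -1.0, 0.0], [0.0, -0.0, -1.0]]
wrist_force: [-0.1, 0.1, -0.7]
gripper_width: 0.495
gripper_force: 0.0
```

View pics/p6.png

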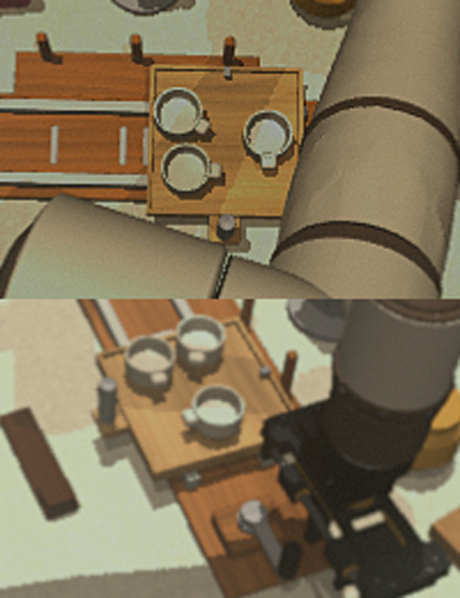

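All three diyas stand on the deck, and the handle points along the rail (open). Next is the push post.

```bash
python3 -m jog '0.6 -14 40 0 0;0.6 -17 50 0 0;0.6 -17 50 0 0;0.6 -17 50 0 0;0.6 -17 50 0 0'; python3 -m jog '0.6 -16 49 0 0;0.6 0 0 0 0;0.6 0 0 -30 0;0.6 0 0 -30 0;0.6 0 0 -9 0'; python3 -m jog '0.6 0 0 0 0;0 0 0 0 0;0 0 0 0 0;0 0 0 0 0;0 0 0 0 0'
```

```text
time_s: 34.85
tcp_pos: [0.5044, -0.1257, 0.1429]
ee_rot: [[1.0, 0.022, 0.001], [0.022, -1.0, 0.0], [0.001, -0.0, -1.0]]
wrist_force: [0.1, -0.2, 0.8]
gripper_width: 0.6
gripper_force: 0.0
time_s: 35.48
tcp_pos: [0.488, -0.0791, 0.0721]
ee_rot: [[1.0, 0.019, -0.003], [0.019, -1.0, -0.0], [-0.003, 0.0, -1.0]]
wrist_force: [0.8, -0.4, -0.8]
gripper_width: 0.603
gripper_force: 0.0
time_s: 36.1
tcp_pos: [0.4889, -0.0785, 0.0739]
ee_rot: [[1.0, 0.018, 0.001], [0.018, -1.0, 0.0], [0.001, -0.0, -1.0]]
wrist_force: [0.0, 1.1, -0.0]
gripper_width: 0.232
gripper_force: 0.5
```

```bash
python3 -m jog '0 0 0 0 0;0 0 0 0 0;0 0 3 0 0;0 0 4 0 0;0 0 5 0 0'; python3 -m jog '0 0 6 0 0;0 0.5 7 0 0;0 0 7 0 0;0 0.5 7 0 0;0 0 7 0 0'
```

```text
time_s: 36.72
tcp_pos: [0.4892, -0.068, 0.0739]
ee_rot: [[1.0, 0.018, 0.001], [0.018, -1.0, -0.002], [0.001, 0.002, -1.0]]
wrist_force: [1.3, -3.8, 3.5]
gripper_width: 0.223
gripper_force: 30.0
time_s: 37.35
tcp_pos: [0.4902, -0.0318, 0.0739]
ee_rot: [[1.0, 0.019, 0.001], [0.019, -1.0, 0.0], [0.001, -0.0, -1.0]]
wrist_force: [1.6, -1.1, 4.6]
gripper_width: 0.223
gripper_force: 30.0
```

```bash
python3 -m jog '0 0.5 7 0 0;0 0 7 0 0;0 0 7 0 0;0 0.5 7 0 0;0 0 7 0 0'; python3 -m jog '0 0 7 0 0;0 0 6 0 0;0 0 6 0 0;0 0 5 0 0;0 0 4 0 0';python3 -m jog '0 0 0 0 0;0 0 0 0 0;0 0 0 0 0'
```

```text
time_s: 37.98
tcp_pos: [0.4912, 0.003, 0.0738]
ee_rot: [[1.0, 0.019, 0.001], [0.019, -1.0, 0.0], [0.001, -0.0, -1.0]]
wrist_force: [1.5, -1.3, 4.2]
gripper_width: 0.22
gripper_force: 30.0
time_s: 38.6
tcp_pos: [0.492, 0.0314, 0.0739]
ee_rot: [[1.0, 0.019, 0.003], [0.019, -1.0, 0.001], [0.003, -0.001, -1.0]]
wrist_force: [5.1, -1.5, 2.5]
gripper_width: 0.223
gripper_force: 30.0
time_s: 38.98
tcp_pos: [0.492, 0.0314, 0.0739]
ee_rot: [[1.0, 0.019, 0.003], [0.019, -1.0, 0.001], [0.003, -0.001, -1.0]]
wrist_force: [5.8, 0.3, 1.1]
gripper_width: 0.222
gripper_force: 30.0
```

```bash
python3 -m jog '0.5 0 0 0 0;0.5 0 0 0 0;0.5 0 0 0 0;0.5 0 0 30 0;0.5 0 0 40 0'; python3 -m jog '0.6 10 -40 0 0;0.6 10 -45 0 9;0.6 12 -45 0 9;0.6 12 -45 0 9;0.6 12 -45 0 9'; python3 -m jog '0.6 12 -45 0 9;0.6 12 -45 0 0;0.6 10 -42 0 0;0.6 0 0 0 0;0.6 0 0 0 0'
python3 - <<'E'
from h import *
print(r.sense()['joints'].round(1))
c=cap('top')['pixels'][90:220,200:400,::-1];s=cap('side')['pixels'][160:310,250:450,::-1]
cv2.imwrite('pics/p7.png',cv2.resize(np.vstack([c,s]),None,fx=2.1,fy=2.1,interpolation=cv2.INTER_CUBIC))
E
```

```text
time_s: 39.6
tcp_pos: [0.489, 0.0299, 0.1429]
ee_rot: [[1.0, 0.018, -0.005], [0.018, -1.0, -0.002], [-0.005, 0.001, -1.0]]
wrist_force: [1.2, 1.3, -0.3]
gripper_width: 0.495
gripper_force: 0.0
time_s: 40.22
tcp_pos: [0.5461, -0.1909, 0.143]
ee_rot: [[0.795, 0.606, -0.002], [0.606, -0.795, 0.001], [-0.001, -0.002, -1.0]]
wrist_force: [0.1, 0.8, -0.7]
gripper_width: 0.599
gripper_force: 0.0
time_s: 40.85
tcp_pos: [0.5798, -0.3211, 0.1427]
ee_rot: [[0.694, 0.72, -0.002], [0.72, -0.694, 0.001], [-0.001, -0.002, -1.0]]
wrist_force: [-0.1, -0.8, 0.4]
gripper_width: 0.602
gripper_force: 0.0
[-15.   29.6  -0.4  -0.  -60.2 151.1]
```

View pics/p7.png

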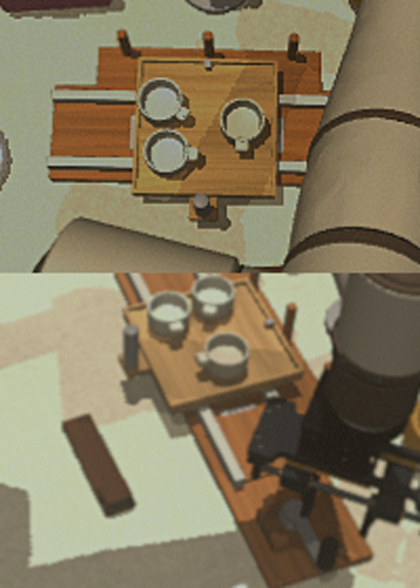

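The carrier is lined up with the middle marker and all three diyas stand. Now I'll close the lock.

```bash
python3 -m jog '0.6 1 0 -30 0;0.6 0 0 -30 0;0.6 0 0 -15 0;0.6 0 0 -5 0;0.6 0 0 0 0'; python3 -m jog '0 0 0 0 0;0 0 0 0 0;0 0 0 0 0;0 0 0 0 0;0 0 0 0 0'; python3 -m jog '0 -13 1 0 -10;0 -12.5 3.5 0 -10;0 -12 5.5 0 -10;0 -10.5 7.5 0 -10;0 -9.5 9.5 0 -10'
```

```text
time_s: 41.58
tcp_pos: [0.5822, -0.3215, 0.0643]
ee_rot: [[0.694, 0.72, 0.001], [0.72, -0.694, -0.001], [0.0, 0.001, -1.0]]
wrist_force: [-0.9, 0.5, 0.0]
gripper_width: 0.602
gripper_force: 0.0
time_s: 42.2
tcp_pos: [0.5815, -0.3216, 0.0637]
ee_rot: [[0.694, 0.72, -0.0], [0.72, -0.694, 0.0], [-0.0, -0.0, -1.0]]
wrist_force: [-0.8, 0.9, 2.3]
gripper_width: 0.223
gripper_force: 30.0
time_s: 42.82
tcp_pos: [0.5254, -0.2939, 0.0637]
ee_rot: [[0.997, -0.074, 0.003], [-0.074, -0.997, -0.0], [0.003, -0.0, -1.0]]
wrist_force: [3.7, 4.2, -1.4]
gripper_width: 0.223
gripper_force: 30.0
```

```bash
python3 -m jog '0 -7.5 10.5 0 -10;0 -5.5 12 0 -10;0 -3.5 12.5 0 -10;0 -1 13 0 -10;0 0 0 0 0'; python3 -m jog '0 0 2 0 -1;0 0 0 0 0;0 0 0 0 0'; python3 -m jog '0 0 2 0 -1;0 0 0 0 0;0 0 0 0 0'
```

```text
time_s: 43.45
tcp_pos: [0.5087, -0.2454, 0.0637]
ee_rot: [[0.721, -0.693, 0.004], [-0.693, -0.721, 0.0], [0.003, -0.003, -1.0]]
wrist_force: [4.1, 3.0, -1.8]
gripper_width: 0.223
gripper_force: 30.0
time_s: 43.82
tcp_pos: [0.5087, -0.2444, 0.0637]
ee_rot: [[0.708, -0.706, 0.004], [-0.706, -0.708, -0.0], [0.003, -0.003, -1.0]]
wrist_force: [5.3, 2.9, -2.5]
gripper_width: 0.218
gripper_force: 30.0
time_s: 44.2
tcp_pos: [0.5087, -0.2442, 0.0638]
ee_rot: [[0.696, -0.718, 0.004], [-0.718, -0.696, -0.003], [0.005, -0.001, -1.0]]
wrist_force: [5.4, -4.4, -4.4]
gripper_width: 0.217
gripper_force: 30.0
```

```bash
python3 -m jog '0 0 1 0 0;0 0 0 0 0;0.5 0 0 0 0;0.5 0 0 0 0;0.5 0 0 0 0'; python3 -m jog '0.5 0 0 20 0;0.5 0 0 40 0;0.5 0 0 50 0;0.5 0 0 50 0;0.5 0 0 0 0';python3 -m jog '0.5 0 -40 0 0;0.5 -5 -40 0 0;0.5 -10 -40 0 0;0.5 -20 -40 0 0;0.5 -20 -40 0 0';python3 -m jog '0.5 -20 -40 0 0;0.5 -20 -40 0 0;0.5 0 0 0 0;0.5 0 0 0 0'
python3 - <<'E'
from h import *
c=cap('top')['pixels'][90:240,140:440,::-1];s=cap('side')['pixels'][110:310,210:510,::-1]
cv2.imwrite('pics/p8.png',cv2.resize(np.vstack([c,s]),None,fx=1.7,fy=1.7,interpolation=cv2.INTER_CUBIC))
E
```

```text
time_s: 44.82
tcp_pos: [0.5061, -0.2415, 0.0635]
ee_rot: [[0.695, -0.719, -0.001], [-0.719, -0.695, 0.0], [-0.001, 0.001, -1.0]]
wrist_force: [0.3, 0.0, -0.3]
gripper_width: 0.454
gripper_force: 0.0
time_s: 45.45
tcp_pos: [0.5088, -0.2422, 0.2286]
ee_rot: [[0.696, -0.718, 0.01], [-0.718, -0.696, -0.003], [0.009, -0.005, -1.0]]
wrist_force: [-0.6, 0.4, 0.4]
gripper_width: 0.498
gripper_force: 0.0
time_s: 46.08
tcp_pos: [0.4506, -0.4422, 0.2222]
ee_rot: [[0.695, -0.719, -0.002], [-0.719, -0.695, 0.002], [-0.003, 0.0, -1.0]]
wrist_force: [0.8, 0.4, 0.1]
gripper_width: 0.501
gripper_force: 0.0
time_s: 46.58
tcp_pos: [0.4114, -0.521, 0.2225]
ee_rot: [[0.695, -0.719, -0.001], [-0.719, -0.695, 0.002], [-0.002, -0.0, -1.0]]
wrist_force: [0.4, -0.2, 0.2]
gripper_width: 0.501
gripper_force: 0.0
```

View pics/p8.png

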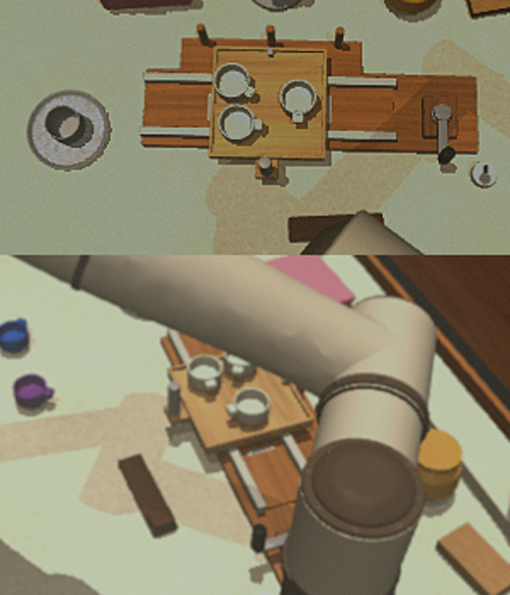

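The final view shows the carrier at the middle marker, three diyas upright, the lock handle pointing to the robot (closed) and the katori in the thali.

```bash
python3 -c "
from station import r
print(r.finish_job())"
```

```text
the job is handed in; nothing more can be done
None
```

The job is done and handed in after about 47 s of robot time: the katori stands in the thali, all three diyas that were out stand upright on the carrier, and the carrier sits at the middle station with the lock closed; no verdict came back.

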